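# Set the key punch to depth three and lock it

## Robot

A 6-joint arm with a two-finger parallel gripper is mounted at the origin on a cart in front of the work surface, level with it; the furniture and walls round the work are solid. World frame = base frame: x ahead of the robot, y to its left, z up, the work surface at z = 0. Lengths are in m, angles in rad, forces in N, time in s.
With the tool pointing down it reaches from about 0.325 to 0.775 m from the base axis. Payload 5.5 kg.
Tool frame: the origin (TCP) lies at the very end of the fingers, on their centre line; the grasp point (between the pads) lies 19 mm behind it (hold_point_z is the distance from the TCP to the grasp point, in m); z points along the fingers, y is the line along which they close (so a half turn about z gives the same grasp; the last joint's range is limited). The gripper opens to 88 mm and grips with 3 to 60 N. Pads are 20 mm wide; open, the fingers measure 115 mm over their backs; the gripper's body (75 mm by 178 mm) begins 61 mm behind the grasp point.
Start: joints at [-1.227, 0.091, 1.231, -0, 1.82, -0.057], TCP at [0.234, -0.552, 0.19] pointing down, gripper open.
Joint ranges: [-2.87, 2.87], [-0.86, 2.18], [0.17, 2.46], [-1.51, 4.65], [0.06, 2.69], [-2.65, 2.65]. Speed limits (rad/s): [2.57, 2.57, 3.01, 3.14, 3.14, 3.14].

## Interface

Orientations are given as a unit quaternion [x, y, z, w].
In Python, from plant import read_state, capture, get_calibration, hand_in, hold_point_z gives the robot as it stands.
- The arm moves only by the tool apply_moves, never from a script. Its argument "series" is a list that holds one entry, the list of rows, each a list of 7 numbers: the shift along the tool's x, y, z in cm, then the turn, a rotation vector about the tool's x, y, z in rad, then the gripper command: -1 is shut, 1 is fully open, values between are in proportion. A call has 1 to 20 rows; each row is the pose to reach, as a shift and turn from the pose commanded when the call began, along the tool's axes at that moment; what a row does not reach only later rows make up. A row lasts 1/10 s, in which the tool goes at most 50 mm and 8.59 degrees, less where a joint would pass 70% of its speed; a pose out of reach is approached as far as the arm can. A call with a gripper value outside its range is refused whole. The fingers move at their own pace and stop on an object; the grip force is fixed at half the most. Time passes only in rows, so rows that repeat a pose let the fingers close. It gives the time, the measured TCP pose, the force, the opening and the grip force at its end, in the units of the state.
- read_state(): the state, without advancing time (a new reading comes with each control period).
- capture(name): name is "scene" or "top"; returns the picture (480x640x3 uint8, blue, green, red); there is no depth.
- get_calibration(name): a dict with "K" (3x3 intrinsics, pixels), "view" (4x4, takes a point from world to camera coordinates). Camera axes: x right, y up, looking along -z (the intrinsics and any distortion apply to the point x, -y, -z); pixel columns grow to the right and rows downward; lengths in m; the calibration is good to about 2 mm. A picture is of the moment at which its call begins. get_calibration takes no time and is no camera call.
- hand_in(): hands the job in; it is judged then, once.
The state is a dict: "clock": time; "q": joint angles; "dq": joint speeds; "joint_torque": joint torques, N m; "position": TCP position; "tcp_rot": TCP orientation; "ft_force": force on the tool from outside, world axes, zero at the start; "torque": the same for the moment, N m; "width": finger opening in m; "gripper_force": force on a finger pad.
Only numpy, scipy, OpenCV 4.12 (cv2) and the standard library are available. Lean on these libraries where they do the work, as an engineer would, in place of code of your own. Each camera call takes 0.05 s, during which the arm holds its last target. There are 200 camera calls.

## Task

Set the hand key punch on the bench to depth three: with a fingertip, push its red depth knob from the parked end (the machine's right) to the left, counting the clicks, and stop at the third click without running on to the fourth. Then press the yellow lock lever fully down so the depth cannot shift, and come clear. Only push and press: do not grip the knob, and leave everything else on the bench where it is.

Things in the scene. Friction and masses are not known exactly. Their poses are not given: they have to be found in the camera images.
- key_punch: green hand key punch, fixed. Origin under the middle of its base (152 x 230 mm); x to its back, y to its left, z up. Along the front runs the slide housing: centred on x = -0.038, 44 mm wide, y -0.085 to 0.115, flat top at z = 0.050 with an engraved line for each of five clicks. The punch head with its hand lever, up to 120 mm high, starts 44 mm behind the knob's centre
- knob (a point): centre of the red depth knob, an upright fin 24 mm along the machine's x, 9 mm along its y, 28 mm high (z = 0.058 to 0.086 of the machine), on a stem out of the housing's slot. At slide value 0 it is at (-0.038, -0.045, 0.072) of the machine and moves along +y. The space beside its right face is free. A pegboard wall stands behind the bench at world x = 0.68, a vice 130 mm high left of the machine
- depth_slide (a joint): travel of the red knob in m, 0 at the right end, growing to the machine's left to 0.0725. Starts parked, 0 to 0.008, sliding freely (under 1.5 N). Sprung clicks 1 to 5 rest at 0.022, 0.034, 0.046, 0.058, 0.070; depth three is 0.046. The crests before them, at 0.016, 0.028, 0.040, 0.052, 0.064, take 5 to 8 N; past a crest the knob jumps by itself, ahead of the finger, into the next click
- lock_lever (a joint): angle of the lock lever in rad: 0 up (open), 0.44 fully down (locked). Hinged along the machine's x at (-0.038, 0.045, 0.050) of the machine, it runs to +y. Starts at 0 to 0.05, stays where it is left, takes about 3 N at its pad. Its tooth drops between two pins of the slide: with the slide between two clicks a pin blocks it, in a click it goes fully down and holds the slide
- lock_pad (a point): middle of the top of the yellow thumb pad, 24 x 22 mm, at the free end of the lock lever, 57 mm from the hinge. Raised it stands at about (-0.038, 0.090, 0.086) of the machine, pressed down at (-0.038, 0.101, 0.063)
- lock_cylinder: loose euro lock cylinder, 67 x 28 x 38 mm, right of the machine; origin under its middle
- blank_tin: loose shallow round tin with key blanks, 74 x 81 x 21 mm, right of the machine; origin at its underside
- eraser_block: loose brown abrasive block, 24 x 50 x 18 mm, right of the machine; origin under its middle
- padlock: loose brass padlock standing behind the machine, 19 x 42 x 66 mm; origin under its middle
- allen_set: loose set of hex keys in a dark holder, 84 x 22 x 24 mm, lying behind the machine; origin under its middle

How it is judged:
On the way, in this order (a step that is already met when the one before it is completed fails the run):
1. the knob rests at the third click (0.046, within 2.5 mm) with the lock lever still up (under 0.15 rad) (value of joint depth_slide between 0.0435 and 0.0485 m and value of joint lock_lever below 0.15 rad and velocity of joint depth_slide between -0.01 and 0.01 m/s), for 0.2 s.
2. the lock lever is pressed down (over 0.38 rad) with the knob at the third click (value of joint depth_slide between 0.0435 and 0.0485 m and value of joint lock_lever above 0.38 rad), for 0.2 s.
At the end, for the whole second after the job is handed in: the depth slide rests at the third click (0.046 m, within 2.5 mm), the lock lever is down (more than 0.38 of 0.44 rad), and no loose thing has moved by 15 mm (all of step 2 and distance of each of lock_cylinder, blank_tin, eraser_block, padlock, allen_set from where it was at the start of the episode below 0.015 m); the robot touches nothing.
It fails at once if the knob ran past the third click towards the fourth (slide beyond 0.053) (value of joint depth_slide above 0.053 m).
It fails at once if the knob was gripped: the fingers pressed on its right and left halves at once (over 3 N each) (contact force between the fingers and depth_slide_c0 above 3 N and contact force between the fingers and depth_slide_c1 above 3 N).
It fails at once if a loose thing was picked up or moved by more than 15 mm (distance of any of lock_cylinder, blank_tin, eraser_block, padlock, allen_set from where it was at the start of the episode above 0.015 m).
It also fails if it takes over 45 s, if anything falls off the work surface, if the arm or the gripper's body presses on something with over 40 N, if the wrist force passes 120 N, or if a joint passes its speed limit or range.

## Working session

There is one attempt and no reset: what is moved stays moved. The work goes in short steps, Python scripts to look and compute and a tool call to move; the robot and the scene stay as the last step left them, time stands still between calls to the robot, and variables do not carry over. Pictures are saved under pics/ and viewed, at most 10 in all, crops included, and the job is handed in when it is done.

Besides the shell and the picture viewer there is one more tool, called after ">>>" as name(argument=value, ...) on one line, values as JSON. apply_moves: Moves the arm, as the interface text tells. Its arguments: {"type":"object","properties":{"series":{"type":"array","items":{"type":"array","items":{"type":"array","items":{"type":"number"}}}}},"required":["series"]}

```bash
mkdir -p pics
cat > h.py <<'E'
import numpy as np, cv2
from plant import *
def proj(n,P):
    c=get_calibration(n);V=np.array(c['view']);K=np.array(c['K'])
    p=V[:3,:3]@np.array(P,float)+V[:3,3];p=p*[1,-1,-1]
    q=K@p;return q[:2]/q[2]
def ray(n,uv):
    c=get_calibration(n);V=np.array(c['view']);K=np.array(c['K'])
    d=np.linalg.inv(K)@[uv[0],uv[1],1];d=d*[1,-1,-1]
    R=V[:3,:3];return -R.T@V[:3,3],R.T@d
def onz(n,uv,z):
    o,d=ray(n,uv);return o+d*(z-o[2])/d[2]
def tri(a,b):
    (o,d),(p,e)=ray(*a),ray(*b)
    s=np.linalg.lstsq(np.c_[d,-e],p-o,rcond=None)[0]
    A,B=o+s[0]*d,p+s[1]*e
    return (A+B)/2,np.linalg.norm(A-B)
E
python3 - <<'E'
from h import *
print(read_state())
for n in('scene','top'):
    c=get_calibration(n);print({k:np.round(v,3).tolist() if not isinstance(v,str) else v for k,v in c.items()})
    cv2.imwrite(f'pics/{n}0.png',capture(n))
E
```

```text
{'clock': 0.0, 'q': array([-1.22674519e+00,  9.18492412e-02,  1.23185211e+00, -1.43397781e-05,
        1.81982369e+00, -5.67214481e-02]), 'dq': array([ 0.00038005, -0.00049892, -0.00160318,  0.00042674,  0.00057314,
       -0.00025565]), 'joint_torque': array([-1.23357277e-03, -4.46446145e+01, -4.06459630e+01,  6.96668588e-02,
        2.92239228e-02, -1.65910483e-04]), 'position': array([ 0.23393734, -0.55212271,  0.18883179]), 'tcp_rot': array([ 9.79989653e-01,  1.99046092e-01, -1.45209503e-04, -9.55242153e-04]), 'ft_force': array([ 0.10214776, -0.33827359, -0.06612034]), 'torque': array([ 0.01319362, -0.04108517, -0.0389646 ]), 'gripper_force': 0.0, 'width': 0.0874886399260817}
{'K': [[453.459, 0.0, 330.237], [0.0, 453.459, 241.868], [0.0, 0.0, 1.0]], 'view': [[0.824, -0.566, -0.011, -0.602], [0.427, 0.609, 0.668, -0.093], [-0.372, -0.555, 0.744, -0.876], [0.0, 0.0, 0.0, 1.0]]}
{'K': [[571.114, 0.0, 327.281], [0.0, 571.114, 237.01], [0.0, 0.0, 1.0]], 'view': [[0.022, -1.0, 0.017, -0.315], [0.995, 0.024, 0.1, -0.531], [-0.1, 0.015, 0.995, -0.968], [0.0, 0.0, 0.0, 1.0]]}
```

View pics/scene0.png

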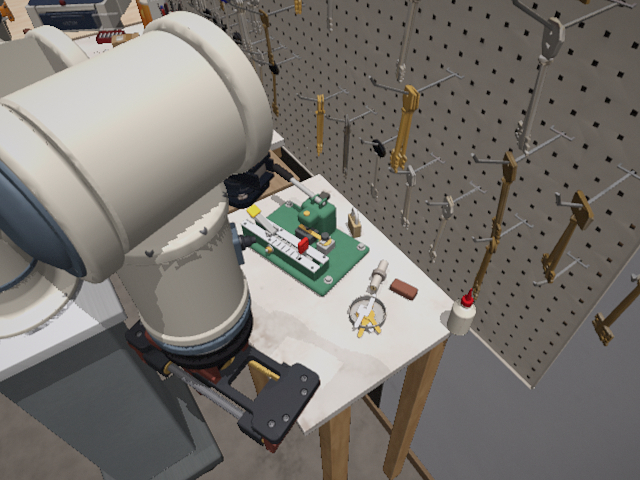

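View pics/top0.png

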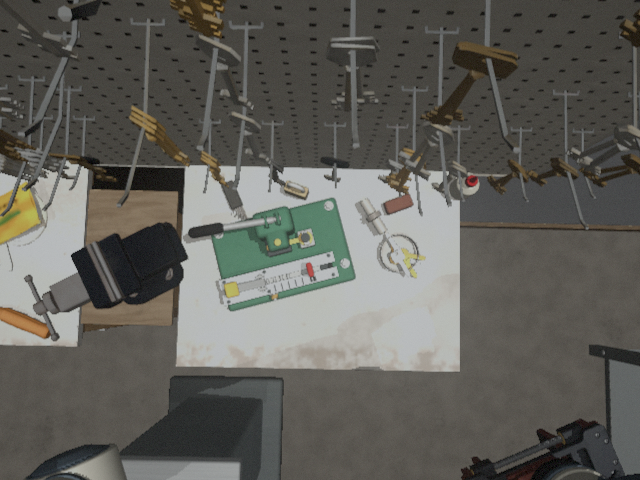

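The scene view shows the red knob at about (303,244) and the yellow pad at (253,211). In the top view they are at (310,271) and (231,289). The knob's right side is free, and the tin, cylinder and block lie further to the right.

```bash
cat >> h.py <<'E'
def blob(im,near,col,r=22):
    h=cv2.cvtColor(im,cv2.COLOR_BGR2HSV)
    m=cv2.inRange(h,(22,130,110),(35,255,255)) if col=='y' else cv2.inRange(h,(0,150,90),(6,255,255))|cv2.inRange(h,(174,150,90),(180,255,255))
    n,l,s,c=cv2.connectedComponentsWithStats(m)
    k=[i for i in range(1,n) if s[i,4]>8 and np.hypot(*(c[i]-near))<r]
    k=max(k,key=lambda i:s[i,4]);return c[k],s[k],l==k
E
python3 - <<'E'
from h import *
S=cv2.imread('pics/scene0.png');T=cv2.imread('pics/top0.png')
P={}
for col,a,b in(('r',(303,244),(310,271)),('y',(253,211),(231,289))):
    ca,sa,_=blob(S,a,col);cb,sb,m=blob(T,b,col)
    P[col]=tri(('scene',ca),('top',cb));print(col,ca,sa,cb,sb,P[col], onz('top',cb,.084 if col=='r' else .084))
d=P['y'][0]-P['r'][0];print(np.hypot(*d[:2]),np.degrees(np.arctan2(d[1],d[0])))
# base orientation
h=cv2.cvtColor(T,cv2.COLOR_BGR2HSV);m=cv2.inRange(h,(60,80,40),(90,255,255));m[:,:195]=0
m=cv2.morphologyEx(m,cv2.MORPH_CLOSE,np.ones((25,25)))
c=max(cv2.findContours(m,0,1)[0],key=cv2.contourArea)
r=cv2.minAreaRect(c);b=cv2.boxPoints(r);print(r);w=np.array([onz('top',p,.012) for p in b]);print(w)
for i in range(4):
    e=w[(i+1)%4]-w[i];print(np.hypot(*e[:2]),np.degrees(np.arctan2(e[1],e[0])))
cr=lambda I,x,y:cv2.resize(I[y-50:y+50,x-80:x+80],(800,500),interpolation=cv2.INTER_CUBIC)
cv2.imwrite('pics/c0.png',cr(T,275,275))
E
```

```text
r [302.79032258 244.77419355] [298 237  11  17 124] [308.40909091 267.36363636] [307 263   5  10  22] (array([ 0.48253086, -0.27162115,  0.07077549]), np.float64(0.0003354497558246734)) [ 0.48206936 -0.27192119  0.084     ]Traceback (most recent call last):
  File "<stdin>", line 5, in <module>
  File "h.py", line 23, in blob
    k=max(k,key=lambda i:s[i,4]);return c[k],s[k],l==k
ValueError: max() iterable argument is empty
```

```bash
sed -i 's/(22,130,110),(35/(18,90,80),(38/; s/(0,150,90),(6,/(0,110,50),(8,/; s/(174,150,90)/(172,110,50)/' h.py
cat > m.py <<'E'
from h import *
S=cv2.imread('pics/scene0.png');T=cv2.imread('pics/top0.png')
cr=lambda I,x,y:cv2.resize(I[y-50:y+50,x-80:x+80],(800,500),interpolation=cv2.INTER_CUBIC)
cv2.imwrite('pics/c0.png',cr(T,275,275))
P={}
for col,a,b in(('r',(303,244),(310,271)),('y',(253,211),(231,289))):
    ca,sa,_=blob(S,a,col);cb,sb,m=blob(T,b,col)
    P[col]=tri(('scene',ca),('top',cb));print(col,ca,sa,cb,sb,P[col], onz('top',cb,.084 if col=='r' else .084))
d=P['y'][0]-P['r'][0];print(np.hypot(*d[:2]),np.degrees(np.arctan2(d[1],d[0])))
# base orientation
h=cv2.cvtColor(T,cv2.COLOR_BGR2HSV);m=cv2.inRange(h,(60,80,40),(90,255,255));m[:,:195]=0
m=cv2.morphologyEx(m,cv2.MORPH_CLOSE,np.ones((25,25)))
c=max(cv2.findContours(m,0,1)[0],key=cv2.contourArea)
r=cv2.minAreaRect(c);b=cv2.boxPoints(r);print(r);w=np.array([onz('top',p,.012) for p in b]);print(w)
for i in range(4):
    e=w[(i+1)%4]-w[i];print(np.hypot(*e[:2]),np.degrees(np.arctan2(e[1],e[0])))
E
python3 m.py
```

```text
r [302.94573643 244.74418605] [298 237  11  17 129] [309.33333333 269.19047619] [306 263   7  14  63] (array([ 0.48040132, -0.27378632,  0.07401435]), np.float64(0.0019197827540938732)) [ 0.47911176 -0.27351036  0.084     ]
y [253.03361345 210.29411765] [247 204  14  14 119] [230.98295455 289.29545455] [224 282  15  16 176] (array([ 0.44422803, -0.14697128,  0.08327672]), np.float64(0.0016036003340458202)) [ 0.44349122 -0.14675245  0.084     ]
0.13187327902151474 105.92050663280952
((279.5989990234375, 248.39427185058594), (80.11504364013672, 128.71701049804688), 79.99201965332031)
[[ 0.56517218 -0.09273831  0.012     ]
 [ 0.61092267 -0.31689651  0.012     ]
 [ 0.47067545 -0.34434363  0.012     ]
 [ 0.42659602 -0.12294001  0.012     ]]
0.22877938473581197 -78.46441732539255
0.14290776630015958 -168.92686827214447
0.22574888013595246 101.25983534075053
0.14182911060818237 12.294953975660173
```

View pics/c0.png

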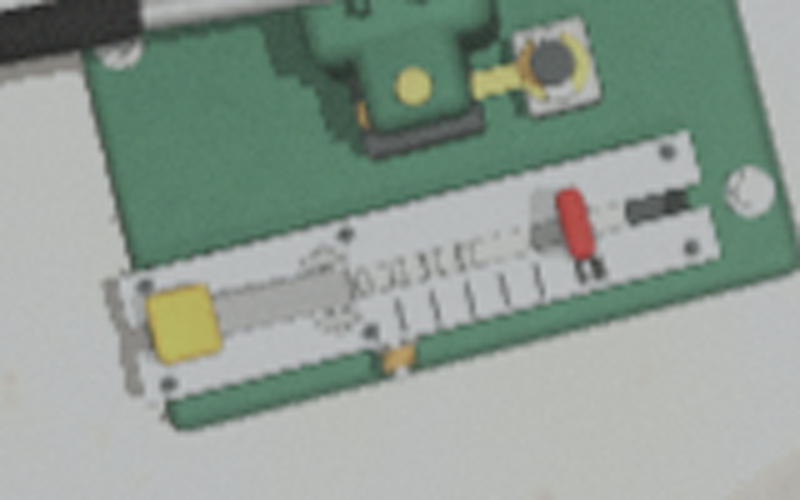

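The crop shows the knob's fin parked right of the five engraved lines. The lines sit at about (540,282) to (402,314) in the crop. The lever pad is at (183,323). The housing's long edges give the yaw.

```bash
cat > g.py <<'E'
from h import *
f=lambda u,v:(195+u/5-.4,225+v/5-.4)
for a,b in(((130,275),(690,133)),((160,403),(715,258))):
    A,B=[onz('top',f(*p),.05) for p in(a,b)];e=A-B;print('edge',A,B,np.hypot(*e[:2]),np.degrees(np.arctan2(e[1],e[0])))
L=[onz('top',f(*p),.05) for p in((402,314),(436,305),(470,297),(506,289),(540,282))]
e=L[0]-L[4];print('lines',L[0],L[4],np.hypot(*e[:2]),np.degrees(np.arctan2(e[1],e[0])))
K=onz('top',f(575,222),.084);print('knob',K);Y=onz('top',f(183,323),.085);print('pad',Y)
E
python3 g.py
```

```text
edge [ 0.45959325 -0.12349534  0.05      ] [ 0.51211832 -0.31186054  0.05      ] 0.19555135030924561 105.58097052844454
edge [ 0.4168513  -0.13530425  0.05      ] [ 0.46977658 -0.32124315  0.05      ] 0.19332449502851703 105.88836860208674
lines [ 0.44849407 -0.21573126  0.05      ] [ 0.46032668 -0.26208722  0.05      ] 0.04784230259297312 104.3192869417339
knob [ 0.47943354 -0.27393931  0.084     ]
pad [ 0.44364854 -0.14724935  0.085     ]
```

Run:
```python
from h import *
for n,pts in(('scene',[(318,150),(370,80),(395,167),(344,170),(412,210),(310,115)]),('top',[(121,205),(210,190),(275,165),(235,195),(240,215),(120,205),(335,160)])):
    for p in pts:
        o,d=ray(n,p)
        print(n,p,[np.round(o+d*(x-o[0])/d[0],3) for x in(.55,.6,.68)])
print(o, ray('scene',(0,0))[0])
```

```text
scene (318, 150) [array([ 0.55 , -0.23 ,  0.234]), array([ 0.6  , -0.151,  0.165]), array([ 0.68 , -0.023,  0.053])]
scene (370, 80) [array([ 0.55 , -0.359,  0.42 ]), array([ 0.6  , -0.298,  0.377]), array([ 0.68 , -0.202,  0.309])]
scene (395, 167) [array([ 0.55 , -0.422,  0.323]), array([ 0.6  , -0.371,  0.266]), array([ 0.68 , -0.289,  0.175])]
scene (344, 170) [array([ 0.55 , -0.307,  0.241]), array([ 0.6  , -0.238,  0.173]), array([ 0.68 , -0.129,  0.063])]
scene (412, 210) [array([ 0.55 , -0.465,  0.277]), array([ 0.6  , -0.42 ,  0.213]), array([ 0.68 , -0.348,  0.112])]
scene (310, 115) [array([ 0.55 , -0.21 ,  0.292]), array([ 0.6  , -0.127,  0.231]), array([0.68 , 0.005, 0.133])]
top (121, 205) [array([ 0.55 , -0.026,  0.271]), array([ 0.6  ,  0.092, -0.066]), array([ 0.68 ,  0.28 , -0.605])]
top (210, 190) [array([ 0.55 , -0.167,  0.399]), array([ 0.6  , -0.113,  0.12 ]), array([ 0.68 , -0.026, -0.327])]
top (275, 165) [array([ 0.55 , -0.248,  0.531]), array([ 0.6 , -0.23,  0.31]), array([ 0.68 , -0.202, -0.042])]
top (235, 195) [array([ 0.55 , -0.19 ,  0.371]), array([ 0.6  , -0.147,  0.079]), array([ 0.68 , -0.076, -0.389])]
top (240, 215) [array([ 0.55 , -0.173,  0.201]), array([ 0.6  , -0.122, -0.167]), array([ 0.68 , -0.039, -0.757])]
top (120, 205) [array([ 0.55 , -0.025,  0.271]), array([ 0.6  ,  0.094, -0.066]), array([ 0.68 ,  0.283, -0.605])]
top (335, 160) [array([ 0.55 , -0.3  ,  0.555]), array([ 0.6  , -0.305,  0.346]), array([ 0.68 , -0.314,  0.011])]
[ 0.43872018 -0.28789709  1.02093808] [ 0.20999177 -0.77083951  0.70798085]
```

>>> apply_moves(series=[[[3.3,-1.3,0,0,0,-0.144,-1],[6.5,-2.6,0,0,0,-0.289,-1],[9.8,-3.9,0,0,0,-0.433,-1],[13.1,-5.3,0,0,0,-0.578,-1],[16.3,-6.6,0,0,0,-0.722,-1],[19.6,-7.9,0,0,0,-0.866,-1],[22.9,-9.2,0,0,0,-1.011,-1],[26.1,-10.5,0,0,0,-1.155,-1],[29.4,-11.8,0,0,0,-1.3,-1],[32.7,-13.15,0,0,0,-1.444,-1],[32.7,-13.15,0,0,0,-1.444,-1],[32.7,-13.15,0,0,0,-1.444,-1],[32.7,-13.15,0,0,0,-1.444,-1],[32.7,-13.15,0,0,0,-1.444,-1]]])

```text
clock: 1.5
position: [0.4831, -0.3048, 0.1899]
tcp_rot: [0.605, 0.796, -0.0, -0.0]
ft_force: [-0.3, -0.4, 0.8]
width: 0.0005
gripper_force: 0.0
```

```bash
cat > s.py <<'E'
from h import *
import sys
from scipy.spatial.transform import Rotation as R
s=read_state();r=R.from_quat(s['tcp_rot']).as_matrix()
t=np.radians(15.7);mx=np.array([np.cos(t),np.sin(t)]);my=np.array([-mx[1],mx[0]])
p=s['position'];print('t',s['clock'],'mx',p[:2]@mx,'my',p[:2]@my,'z',p[2],'toolx deg',np.degrees(np.arctan2(r[1,0],r[0,0])),'F my',s['ft_force'][:2]@my,'F',s['ft_force'].round(2),'w',s['width'])
if len(sys.argv)>1:
    n,f,x,y=sys.argv[1:5];I=capture(n);x,y=int(x),int(y)
    cv2.imwrite(f,cv2.resize(I[y-60:y+60,x-80:x+80],(800,600),interpolation=cv2.INTER_CUBIC))
E
python3 s.py top pics/t1.png 290 265
```

```text
t 1.5 mx 0.38255391456689763 my -0.4241468848447343 z 0.18987124130828267 toolx deg 105.54585036341722 F my -0.33125748670168054 F [-0.33 -0.44  0.81] w 0.00048683908478561996
```

View pics/t1.png

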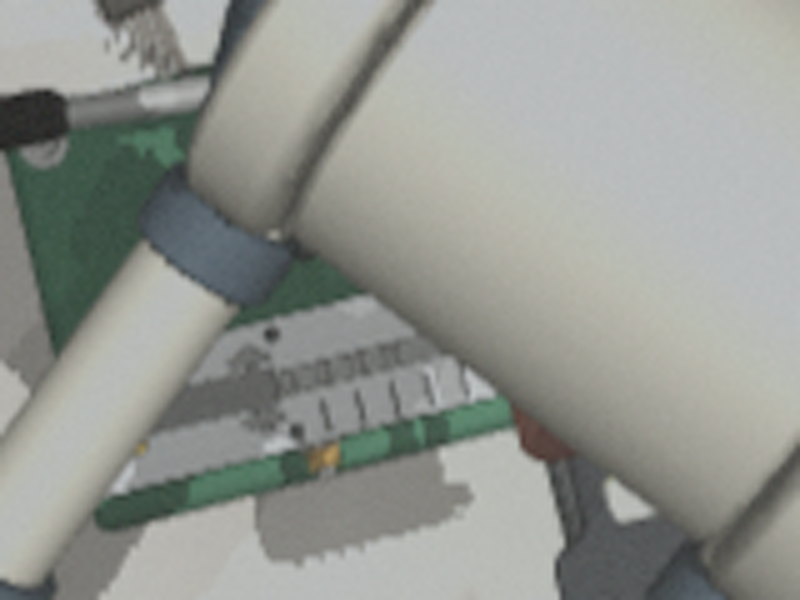

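The top view is now blocked by the forearm, with only the housing's lines visible at about (325–465, 380–415). I'll use the scene camera from here on. Next is the descent beside the knob.

>>> apply_moves(series=[[[0,0,2,0,0,0,-1],[0,0,4,0,0,0,-1],[0,0,6,0,0,0,-1],[0,0,8,0,0,0,-1],[0,0,10,0,0,0,-1],[0,0,11.5,0,0,0,-1],[0,0,12.6,0,0,0,-1],[0,0,12.6,0,0,0,-1],[0,0,12.6,0,0,0,-1]]])

```text
clock: 2.45
position: [0.484, -0.3041, 0.0645]
tcp_rot: [0.604, 0.797, 0.0, 0.0]
ft_force: [0.2, 0.1, -0.4]
width: -0.0
gripper_force: 0.0
```

```bash
python3 s.py scene pics/s1.png 300 245
```

```text
t 2.45 mx 0.3836386900118779 my -0.423733646983455 z 0.06452244040574301 toolx deg 105.67644223564422 F my 0.07909069767445559 F [ 0.23  0.15 -0.4 ] w -4.125332928418455e-05
```

View pics/s1.png

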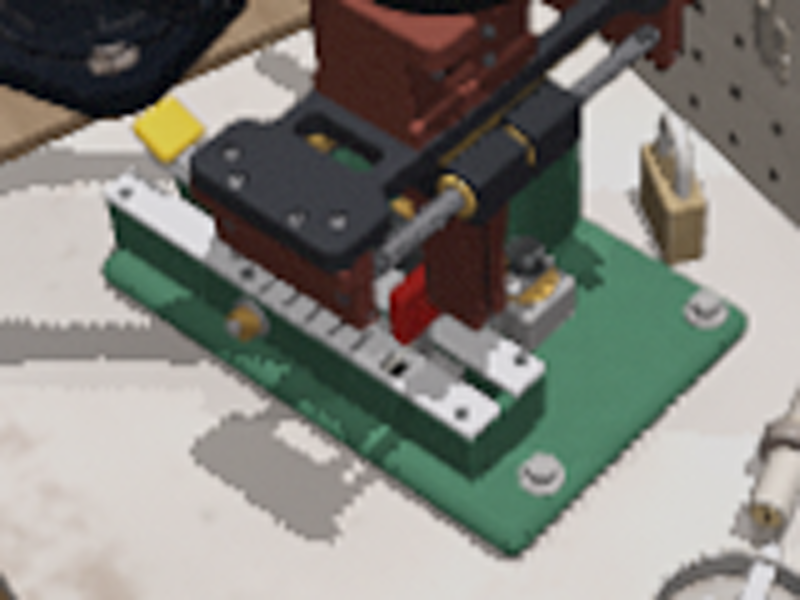

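The crop shows the red knob at about (408,305), seen between reddish gripper parts at (340,290) and (470,260). I'm projecting the TCP into the view to find out what those parts are.

Run:
```python
from h import *
s=read_state();p=s['position']
t=np.radians(15.7);mx=np.array([np.cos(t),np.sin(t),0]);my=np.array([-mx[1],mx[0],0])
c=lambda P:((proj('scene',P)-[220,185])*5).round(0)
print('tcp',c(p),'z+.08',c(p+[0,0,.08]))
for a in(-1,1):
  for w in(.0135,.044,.0575): print(a,w,c(p+a*w*mx),c(p+a*w*mx+[0,0,.06]))
  print('x',c(p+a*.01*my))
K=.387*mx+(-.3935)*my;K[2]=.072;print('knob',c(K))
```

```text
tcp [466. 361.] z+.08 [457. 211.]
-1 0.0135 [442. 383.] [434. 273.]
-1 0.044 [386. 433.] [374. 324.]
-1 0.0575 [360. 456.] [347. 348.]
x [487. 374.]
1 0.0135 [490. 339.] [485. 229.]
1 0.044 [543. 292.] [540. 181.]
1 0.0575 [565. 272.] [564. 161.]
x [446. 348.]
knob [410. 305.]
```

Run:
```python
from h import *
I=capture('scene');cv2.imwrite('pics/s2.png',cv2.resize(I[205:275,265:345],(800,700))[:600]);cv2.imwrite('pics/sf.png',I)
print(read_state()['position'],read_state()['width'])
```

```text
[ 0.48443703 -0.30425456  0.06531428] 0.0003858145523687193
```

View pics/s2.png

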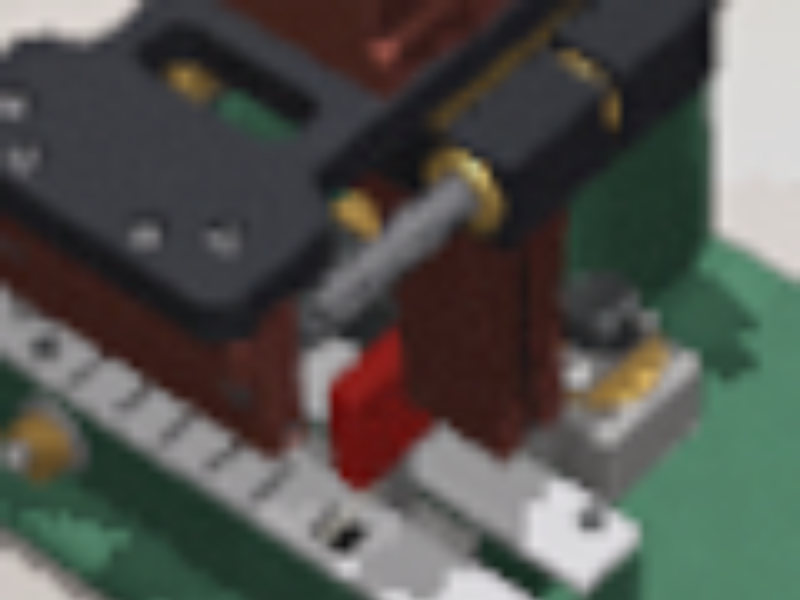

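The zoom shows the closed fingers as the brown block right of the knob, with their lower near corner at (510,460), which is (316,251) in the full image. The front plate and brown block on the left belong to the gripper body, with a bottom corner at (285,455), or (293.5,250.5). I'm casting rays through both corners.

Run:
```python
from h import *
t=np.radians(15.7);A=np.array([[np.cos(t),np.sin(t),0],[-np.sin(t),np.cos(t),0],[0,0,1]])
print('tcp',A@read_state()['position'])
for nm,p in(('near',(316,251)),('left',(306.5,246)),('right',(321,247.5)),('bodycorner',(293.5,250.5)),('knob near bottom',(300,253.5))):
    print(nm,[np.round(A@onz('scene',p,z),3) for z in(.05,.065,.08,.09,.1,.145)])
```

```text
tcp [ 0.38403211 -0.42399223  0.06531428]
near [array([ 0.408, -0.409,  0.05 ]), array([ 0.399, -0.418,  0.065]), array([ 0.389, -0.427,  0.08 ]), array([ 0.383, -0.433,  0.09 ]), array([ 0.377, -0.439,  0.1  ]), array([ 0.348, -0.465,  0.145])]
left [array([ 0.406, -0.386,  0.05 ]), array([ 0.397, -0.396,  0.065]), array([ 0.387, -0.405,  0.08 ]), array([ 0.381, -0.411,  0.09 ]), array([ 0.375, -0.418,  0.1  ]), array([ 0.346, -0.446,  0.145])]
right [array([ 0.421, -0.411,  0.05 ]), array([ 0.411, -0.419,  0.065]), array([ 0.401, -0.428,  0.08 ]), array([ 0.395, -0.434,  0.09 ]), array([ 0.388, -0.44 ,  0.1  ]), array([ 0.359, -0.467,  0.145])]
bodycorner [array([ 0.382, -0.375,  0.05 ]), array([ 0.373, -0.384,  0.065]), array([ 0.364, -0.394,  0.08 ]), array([ 0.358, -0.401,  0.09 ]), array([ 0.352, -0.407,  0.1  ]), array([ 0.326, -0.436,  0.145])]
knob near bottom [array([ 0.384, -0.39 ,  0.05 ]), array([ 0.375, -0.399,  0.065]), array([ 0.366, -0.408,  0.08 ]), array([ 0.36 , -0.414,  0.09 ]), array([ 0.354, -0.421,  0.1  ]), array([ 0.328, -0.449,  0.145])]
```

Run:
```python
from h import *
from scipy.spatial.transform import Rotation as R
p=np.array([.2339,-.5521,.1888]);r=R.from_quat([.97999,.19905,-.000145,-.000955]).as_matrix()
O=[]
for n,(x,y) in(('scene',(110,300)),('top',(440,380))):
    I=cv2.imread(f'pics/{n}0.png');I=cv2.resize(I[y:y+180 if n=='scene' else y+100,x:x+220 if n=='scene' else x+200],None,fx=3.6 if n=='scene' else 4,fy=3.6 if n=='scene' else 4);f=3.6 if n=='scene' else 4
    for a in(-1,1):
        for w in(.044,.0575):
            for s in(-.01,.01):
                q=(proj(n,p+r@[s,a*w,0])-[x,y])*f;cv2.circle(I,tuple(int(v) for v in q),3,(255,0,255),-1)
    for z,c in((0,(0,255,0)),(-.08,(255,255,0))):
        cv2.circle(I,tuple(int(v) for v in (proj(n,p+r@[0,0,z])-[x,y])*f),4,c,-1)
    cv2.imwrite(f'pics/d_{n}.png',I[:600,:800])
```

```text
(no output)
```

View pics/d_scene.png

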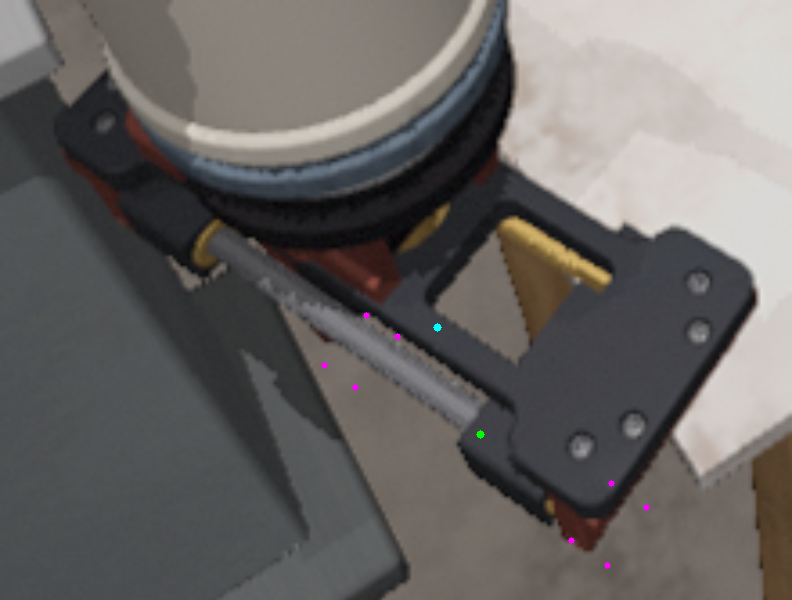

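View pics/d_top.png

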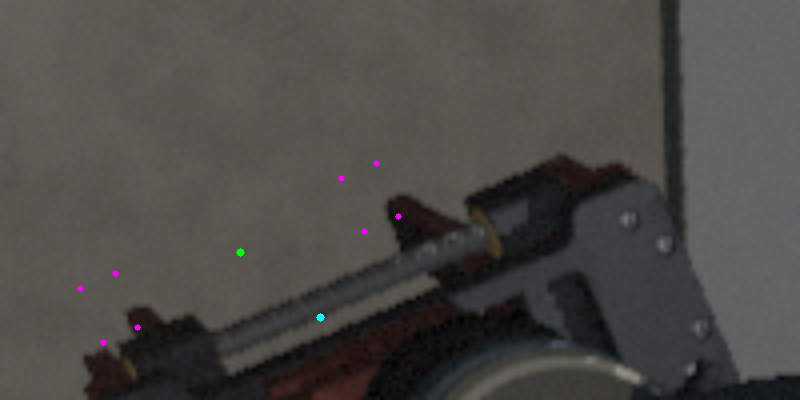

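Both overlays put the visible fingertips about 30 mm higher than the stated TCP. The parts drawn may not be the whole finger. A gentle touch-down on the housing's flat top at z = 0.050 will show the true tip height.

>>> apply_moves(series=[[[0,0,0.3,0,0,0,-1],[0,0,0.6,0,0,0,-1],[0,0,0.9,0,0,0,-1],[0,0,1.1,0,0,0,-1],[0,0,1.3,0,0,0,-1],[0,0,1.5,0,0,0,-1],[0,0,1.6,0,0,0,-1],[0,0,1.6,0,0,0,-1]]])

```text
clock: 3.35
position: [0.4838, -0.3037, 0.0477]
tcp_rot: [0.604, 0.797, -0.0, -0.0]
ft_force: [0.8, 0.5, -0.2]
width: 0.0002
gripper_force: 0.0
```

No contact at 0.048, so the real tip is higher than the reading. I'll keep probing down in small steps.

>>> apply_moves(series=[[[0,0,0.2,0,0,0,-1],[0,0,0.4,0,0,0,-1],[0,0,0.6,0,0,0,-1],[0,0,0.8,0,0,0,-1],[0,0,0.9,0,0,0,-1],[0,0,1.0,0,0,0,-1],[0,0,1.0,0,0,0,-1]]])

```text
clock: 4.05
position: [0.4838, -0.3038, 0.0378]
tcp_rot: [0.604, 0.797, -0.0, -0.0]
ft_force: [0.0, -0.2, 0.2]
width: 0.0006
gripper_force: 0.0
```

Run:
```python
from h import *
I=capture('scene');cv2.imwrite('pics/s3.png',cv2.resize(I[205:275,265:345],(640,560),interpolation=cv2.INTER_CUBIC));s=read_state();print(s['position'],s['ft_force'])
cv2.imwrite('pics/top3.png',capture('top'))
```

```text
[ 0.48383506 -0.30379402  0.03788916] [ 0.50395842 -0.03808448  0.48707631]
```

View pics/s3.png

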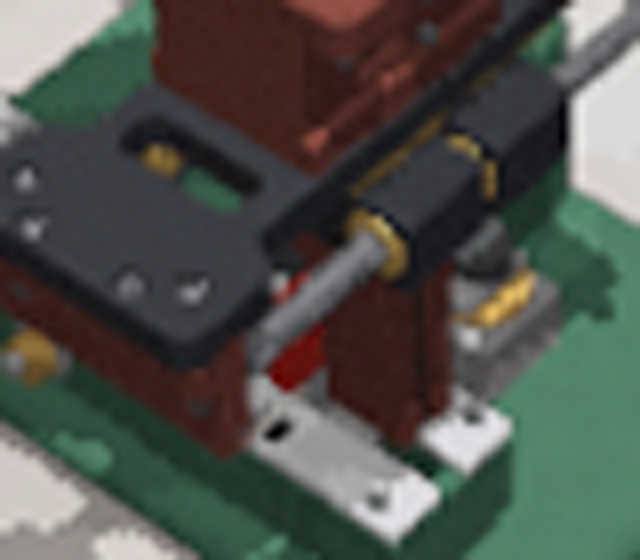

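The crop shows the finger's lower near corner now at (408,445), which is (316,260.6) in the full image, beside the knob at (300,360), which has not moved. The tip is really about 30 mm above the stated TCP. I'm checking its sideways position at that height.

Run:
```python
from h import *
t=np.radians(15.7);A=np.array([[np.cos(t),np.sin(t),0],[-np.sin(t),np.cos(t),0],[0,0,1]])
print('tcp',A@read_state()['position'])
f=lambda x,y:(265+x/8-.4,205+y/8-.4)
for nm,p in(('near',(408,445)),('left',(328,393)),('right',(452,408))):
    print(nm,[np.round(A@onz('scene',f(*p),z),3) for z in(.05,.06,.065,.07,.075,.08)])
```

```text
tcp [ 0.38362757 -0.42344322  0.03798999]
near [array([ 0.39 , -0.423,  0.05 ]), array([ 0.384, -0.429,  0.06 ]), array([ 0.381, -0.432,  0.065]), array([ 0.378, -0.435,  0.07 ]), array([ 0.375, -0.438,  0.075]), array([ 0.372, -0.441,  0.08 ])]
left [array([ 0.39 , -0.398,  0.05 ]), array([ 0.384, -0.404,  0.06 ]), array([ 0.381, -0.407,  0.065]), array([ 0.378, -0.41 ,  0.07 ]), array([ 0.375, -0.413,  0.075]), array([ 0.372, -0.416,  0.08 ])]
right [array([ 0.405, -0.424,  0.05 ]), array([ 0.399, -0.43 ,  0.06 ]), array([ 0.396, -0.433,  0.065]), array([ 0.393, -0.435,  0.07 ]), array([ 0.39 , -0.438,  0.075]), array([ 0.387, -0.441,  0.08 ])]
```

>>> apply_moves(series=[[[0.2,0,0.2,0,0,0,-1],[0.5,0,0.4,0,0,0,-1],[0.8,0,0.4,0,0,0,-1],[1.0,0,0.4,0,0,0,-1],[1.2,0,0.4,0,0,0,-1],[1.4,0,0.4,0,0,0,-1],[1.6,0,0.4,0,0,0,-1],[1.7,0,0.4,0,0,0,-1],[1.8,0,0.4,0,0,0,-1],[1.8,0,0.4,0,0,0,-1]]])

```text
clock: 5.15
position: [0.479, -0.2864, 0.034]
tcp_rot: [0.604, 0.797, 0.0, 0.0]
ft_force: [0.7, 0.3, -0.7]
width: 0.0005
gripper_force: 0.1
```

```bash
cat >> s.py <<'E'
# slide estimate from the red knob's centroid, front/right-face pixels, in the scene view
def red(I,P):
    h=cv2.cvtColor(I,cv2.COLOR_BGR2HSV);m=cv2.inRange(h,(0,190,50),(6,255,255))|cv2.inRange(h,(175,190,50),(180,255,255))
    m[:225]=0;m[275:]=0;m[:,:255]=0;m[:,325:]=0
    n,l,st,c=cv2.connectedComponentsWithStats(m);k=1+np.argmax(st[1:,4]) if n>1 else None
    return None if k is None else (c[k].round(1),st[k])
s3=lambda s,dx=0,z=.058:proj('scene',np.r_[(.387+dx)*mx+(-.3991+s)*my,z])
print('red0',red(cv2.imread('pics/scene0.png'),0),'now',red(capture('scene'),0))
print({s:s3(s,-.012).round(1).tolist() for s in(0,.005,.022,.034,.046)})
E
python3 s.py
```

```text
t 5.15 mx 0.3836434353267772 my -0.4053511277055469 z 0.03400430664607765 toolx deg 105.70159731933589 F my 0.06405832218207903 F [ 0.75  0.28 -0.68] w 0.0005474685712575419
red0 (array([302.8, 245. ]), array([298, 237,  11,  17, 115], dtype=int32)) now (array([297. , 245.5]), array([297, 243,   1,   6,   6], dtype=int32))
{0: [300.3, 256.0], 0.005: [298.3, 254.7], 0.022: [291.7, 250.4], 0.034: [287.1, 247.4], 0.046: [282.6, 244.4]}
```

>>> apply_moves(series=[[[0.1,0,0,0,0,0,-1],[0.2,0,0,0,0,0,-1],[0.3,0,0,0,0,0,-1],[0.4,0,0,0,0,0,-1]]])

```text
clock: 5.6
position: [0.4782, -0.2835, 0.034]
tcp_rot: [0.604, 0.797, -0.001, 0.001]
ft_force: [2.2, -5.8, -2.3]
width: 0.0007
gripper_force: 3.1
```

>>> apply_moves(series=[[[0.1,0,0,0,0,0,-1],[0.2,0,0,0,0,0,-1]]])

```text
clock: 5.8
position: [0.4779, -0.2824, 0.034]
tcp_rot: [0.604, 0.797, -0.001, 0.002]
ft_force: [3.4, -6.1, -2.5]
width: 0.0003
gripper_force: 3.7
```

>>> apply_moves(series=[[[0.1,0,0,0,0,0,-1],[0.2,0,0,0,0,0,-1]]])

```text
clock: 6.0
position: [0.477, -0.2793, 0.034]
tcp_rot: [0.604, 0.797, -0.0, 0.001]
ft_force: [1.4, -1.8, -0.7]
width: 0.0004
gripper_force: 1.3
```

>>> apply_moves(series=[[[0.1,0,0,0,0,0,-1],[0.2,0,0,0,0,0,-1]]])

```text
clock: 6.2
position: [0.4761, -0.2762, 0.0339]
tcp_rot: [0.604, 0.797, 0.0, -0.001]
ft_force: [-0.8, 0.1, 2.0]
width: 0.0005
gripper_force: 0.0
```

```bash
python3 s.py
```

```text
t 6.2 mx 0.38355823681855894 my -0.3946955342228123 z 0.033864482026819846 toolx deg 105.71119287434986 F my 0.29521112865797444 F [-0.77  0.09  1.96] w 0.0004905503451986972
red0 (array([302.8, 245. ]), array([298, 237,  11,  17, 115], dtype=int32)) now (array([293.4, 244.8]), array([293, 240,   3,  10,  12], dtype=int32))
{0: [300.3, 256.0], 0.005: [298.3, 254.7], 0.022: [291.7, 250.4], 0.034: [287.1, 247.4], 0.046: [282.6, 244.4]}
```

The first click passed near TCP my ≈ -0.400: the force built to about 6.5 N and then dropped. Crest 2 should come near -0.388.

>>> apply_moves(series=[[[0.1,0,0,0,0,0,-1],[0.2,0,0,0,0,0,-1],[0.3,0,0,0,0,0,-1],[0.4,0,0,0,0,0,-1]]])

```text
clock: 6.65
position: [0.4751, -0.2728, 0.0339]
tcp_rot: [0.604, 0.797, 0.0, -0.0]
ft_force: [0.4, 0.2, 0.4]
width: 0.0006
gripper_force: 0.0
```

>>> apply_moves(series=[[[0.1,0,0,0,0,0,-1],[0.2,0,0,0,0,0,-1]]])

```text
clock: 6.85
position: [0.4749, -0.272, 0.034]
tcp_rot: [0.604, 0.797, -0.001, 0.001]
ft_force: [2.9, -5.1, -3.3]
width: 0.0002
gripper_force: 3.1
```

>>> apply_moves(series=[[[0.1,0,0,0,0,0,-1],[0.2,0,0,0,0,0,-1]]])

```text
clock: 7.05
position: [0.4747, -0.271, 0.034]
tcp_rot: [0.604, 0.797, -0.001, 0.002]
ft_force: [3.8, -7.6, -3.2]
width: 0.0006
gripper_force: 3.8
```

```bash
python3 s.py
```

```text
t 7.05 mx 0.3836296560055147 my -0.3892880798525623 z 0.034005240664033286 toolx deg 105.65060775792506 F my -8.307528777954216 F [ 3.77 -7.57 -3.23] w 0.0006165747445343741
red0 (array([302.8, 245. ]), array([298, 237,  11,  17, 115], dtype=int32)) now (array([291.5, 243.9]), array([291, 239,   4,  10,  11], dtype=int32))
{0: [300.3, 256.0], 0.005: [298.3, 254.7], 0.022: [291.7, 250.4], 0.034: [287.1, 247.4], 0.046: [282.6, 244.4]}
```

>>> apply_moves(series=[[[0.1,0,0,0,0,0,-1],[0.1,0,0,0,0,0,-1]]])

```text
clock: 7.3
position: [0.4739, -0.2684, 0.0339]
tcp_rot: [0.604, 0.797, -0.0, 0.0]
ft_force: [0.8, -1.0, -0.8]
width: 0.0002
gripper_force: 0.9
```

>>> apply_moves(series=[[[0.1,0,0,0,0,0,-1],[0.1,0,0,0,0,0,-1]]])

```text
clock: 7.5
position: [0.4734, -0.2667, 0.0339]
tcp_rot: [0.604, 0.797, 0.0, -0.001]
ft_force: [-0.7, -0.7, -0.5]
width: 0.0006
gripper_force: 0.0
```

```bash
python3 s.py
```

```text
t 7.5 mx 0.38355273003158 my -0.3848270815264698 z 0.03388788744650831 toolx deg 105.71054845039134 F my -0.4870031027860922 F [-0.67 -0.69 -0.54] w 0.0006079765592705087
red0 (array([302.8, 245. ]), array([298, 237,  11,  17, 115], dtype=int32)) now (array([289.4, 242. ]), array([289, 238,   2,   9,   9], dtype=int32))
{0: [300.3, 256.0], 0.005: [298.3, 254.7], 0.022: [291.7, 250.4], 0.034: [287.1, 247.4], 0.046: [282.6, 244.4]}
```

The second click passed near -0.3885. Crest 3 is expected near -0.3765.

>>> apply_moves(series=[[[0.1,0,0,0,0,0,-1],[0.2,0,0,0,0,0,-1],[0.3,0,0,0,0,0,-1],[0.4,0,0,0,0,0,-1],[0.5,0,0,0,0,0,-1],[0.6,0,0,0,0,0,-1]]])

```text
clock: 8.15
position: [0.4719, -0.2613, 0.034]
tcp_rot: [0.604, 0.797, 0.0, -0.0]
ft_force: [0.6, -0.5, 0.8]
width: 0.0007
gripper_force: 0.0
```

>>> apply_moves(series=[[[0.1,0,0,0,0,0,-1],[0.2,0,0,0,0,0,-1]]])

```text
clock: 8.35
position: [0.4717, -0.2605, 0.034]
tcp_rot: [0.604, 0.797, -0.001, 0.001]
ft_force: [2.3, -5.2, -3.3]
width: 0.0005
gripper_force: 3.0
```

```bash
python3 s.py
```

```text
t 8.35 mx 0.383625719180424 my -0.378414086131869 z 0.033980464841007856 toolx deg 105.67416452009728 F my -5.59111996103785 F [ 2.32 -5.16 -3.3 ] w 0.0005390840441232417
red0 (array([302.8, 245. ]), array([298, 237,  11,  17, 115], dtype=int32)) now (array([287.3, 240.8]), array([287, 236,   3,  10,  11], dtype=int32))
{0: [300.3, 256.0], 0.005: [298.3, 254.7], 0.022: [291.7, 250.4], 0.034: [287.1, 247.4], 0.046: [282.6, 244.4]}
```

>>> apply_moves(series=[[[0.1,0,0,0,0,0,-1],[0.1,0,0,0,0,0,-1]]])

```text
clock: 8.6
position: [0.4716, -0.2602, 0.034]
tcp_rot: [0.604, 0.797, -0.001, 0.002]
ft_force: [4.1, -6.7, -3.6]
width: 0.0005
gripper_force: 3.7
```

>>> apply_moves(series=[[[0.1,0,0,0,0,0,-1],[0.1,0,0,0,0,0,-1]]])

```text
clock: 8.8
position: [0.4712, -0.2587, 0.034]
tcp_rot: [0.604, 0.797, -0.001, 0.001]
ft_force: [2.6, -4.8, -2.1]
width: 0.0005
gripper_force: 2.4
```

```bash
python3 s.py
```

```text
t 8.8 mx 0.3836271956017755 my -0.37658806592892763 z 0.0339731128372416 toolx deg 105.6592405315802 F my -5.3617555687853695 F [ 2.62 -4.83 -2.1 ] w 0.00048356251497613654
red0 (array([302.8, 245. ]), array([298, 237,  11,  17, 115], dtype=int32)) now (array([286.2, 240. ]), array([286, 236,   2,   9,   9], dtype=int32))
{0: [300.3, 256.0], 0.005: [298.3, 254.7], 0.022: [291.7, 250.4], 0.034: [287.1, 247.4], 0.046: [282.6, 244.4]}
```

The force is falling, so the knob is just on the crest. I'll hold the pose, then nudge if needed.

>>> apply_moves(series=[[[0,0,0,0,0,0,-1],[0,0,0,0,0,0,-1]]])

```text
clock: 9.05
position: [0.471, -0.2578, 0.034]
tcp_rot: [0.604, 0.797, -0.0, 0.0]
ft_force: [1.8, -2.6, -2.8]
width: 0.0004
gripper_force: 1.6
```

```bash
python3 s.py
```

```text
t 9.05 mx 0.38368012814895136 my -0.375597499234585 z 0.03399160320096194 toolx deg 105.6924181329047 F my -3.0190821128055014 F [ 1.81 -2.63 -2.77] w 0.00043475753032053
red0 (array([302.8, 245. ]), array([298, 237,  11,  17, 115], dtype=int32)) now (array([286. , 238.8]), array([285, 234,   3,  11,  12], dtype=int32))
{0: [300.3, 256.0], 0.005: [298.3, 254.7], 0.022: [291.7, 250.4], 0.034: [287.1, 247.4], 0.046: [282.6, 244.4]}
```

>>> apply_moves(series=[[[0.1,0,0,0,0,0,-1],[0.1,0,0,0,0,0,-1],[0.1,0,0,0,0,0,-1]]])

```text
clock: 9.4
position: [0.4705, -0.256, 0.034]
tcp_rot: [0.604, 0.797, 0.0, -0.001]
ft_force: [1.3, -0.5, -0.8]
width: 0.001
gripper_force: 0.1
```

```bash
python3 s.py
```

```text
t 9.4 mx 0.3836347035682783 my -0.37372547431629394 z 0.033961629145685415 toolx deg 105.72045784760876 F my -0.856451951096845 F [ 1.33 -0.52 -0.84] w 0.0009697471392079406
red0 (array([302.8, 245. ]), array([298, 237,  11,  17, 115], dtype=int32)) now (array([285.6, 240.1]), array([285, 235,   4,  10,  12], dtype=int32))
{0: [300.3, 256.0], 0.005: [298.3, 254.7], 0.022: [291.7, 250.4], 0.034: [287.1, 247.4], 0.046: [282.6, 244.4]}
```

The third click is set: the force dropped and the knob's left edge stepped 298, 293, 289, 285. Next I back off, lift and go above the pad.

>>> apply_moves(series=[[[-0.5,0,0,0,0,0,-1],[-1.2,0,0,0,0,0,-1],[-1.5,0,-1,0,0,0,-1],[-1.5,0,-4,0,0,0,-1],[-1.5,0,-7,0,0,0,-1],[-1.5,0,-9,0,0,0,-1],[-1.5,0,-9,0,0,0,-1]]])

```text
clock: 10.15
position: [0.4763, -0.2724, 0.1286]
tcp_rot: [0.604, 0.797, 0.0, 0.003]
ft_force: [-0.2, -0.9, 0.8]
width: 0.0002
gripper_force: 0.0
```

```bash
python3 s.py
python3 - <<'E'
from h import *
I=capture('scene');c,s,_=blob(I,(253,211),'y');print('pad',c,s)
E
```

```text
t 10.15 mx 0.384828323954508 my -0.39111675350870007 z 0.1285782388849959 toolx deg 105.68398874158967 F my -0.7996241153340858 F [-0.16 -0.88  0.83] w 0.00021260010321949634
red0 (array([302.8, 245. ]), array([298, 237,  11,  17, 115], dtype=int32)) now (array([289.3, 236.6]), array([285, 229,  10,  16, 108], dtype=int32))
{0: [300.3, 256.0], 0.005: [298.3, 254.7], 0.022: [291.7, 250.4], 0.034: [287.1, 247.4], 0.046: [282.6, 244.4]}
pad [253.1440678 210.3559322] [246 204  15  14 118]
```

```bash
cat > k.py <<'E'
from h import *
t=np.radians(15.7);mx=np.array([np.cos(t),np.sin(t),0]);my=np.array([-mx[1],mx[0],0])
def cen(n,s):
    c=.387*mx+(-.3991+s)*my
    P=np.array([proj(n,c+a*.012*mx+b*.0045*my+[0,0,z]) for a in(-1,1) for b in(-1,1) for z in(.058,.086)],np.float32)
    M=np.zeros((480*8,640*8),np.uint8);cv2.fillConvexPoly(M,cv2.convexHull(((P+.5)*8).astype(int)),1)
    m=cv2.moments(M,True);return m['m10']/m['m00']/8-.5,m['m01']/m['m00']/8-.5
def obs(I,near,r=14):
    # soft redness centroid
    f=I.astype(float);w=np.clip(f[:,:,2]-np.maximum(f[:,:,0],f[:,:,1])-35,0,None)>0
    yy,xx=np.mgrid[:480,:640];w=w*(np.hypot(xx-near[0],yy-near[1])<r);return (w*xx).sum()/w.sum(),(w*yy).sum()/w.sum(),w.sum()
E
python3 - <<'E'
from k import *
S=cv2.imread('pics/scene0.png');I=capture('scene');T=capture('top');cv2.imwrite('pics/top4.png',T)
for n,J,nr in(('scene0',S,(303,245)),('now',I,(289,237))):print(n,np.round(obs(J,nr),2))
for s in(0,.004,.008,.034,.040,.046):print(s,np.round(cen('scene',s),2),np.round(cen('top',s),2))
print(obs(cv2.imread('pics/top0.png'),(309,269)),obs(T,cen('top',.046)))
E
```

```text
scene0 [302.93 244.92 136.  ]
now [289.39 236.45 127.  ]
0 [304.08 247.24] [313.   268.55]
0.004 [302.5  246.27] [310.63 269.18]
0.008 [300.93 245.22] [308.27 269.78]
0.034 [290.8  238.75] [293.03 273.62]
0.04 [288.46 237.24] [289.54 274.6 ]
0.046 [286.2  235.75] [286.   275.48]
(np.float64(309.6081081081081), np.float64(269.36486486486484), np.int64(74)) (np.float64(nan), np.float64(nan), np.int64(0))k.py:11: RuntimeWarning: invalid value encountered in scalar divide
  yy,xx=np.mgrid[:480,:640];w=w*(np.hypot(xx-near[0],yy-near[1])<r);return (w*xx).sum()/w.sum(),(w*yy).sum()/w.sum(),w.sum()
```

The scene view puts the knob about 35 mm from its start, which doesn't settle whether it's on the crest or in click 3. I'll move the arm aside for a clear top view before locking.

>>> apply_moves(series=[[[0,0,-3,0,0,0,-1],[-2.4,-3.3,-5,0,0,0,-1],[-4.9,-6.6,-6,0,0,0,-1],[-7.4,-9.9,-6,0,0,0,-1],[-9.8,-13.2,-6,0,0,0,-1],[-12.3,-16.5,-6,0,0,0,-1],[-14.8,-19.8,-6,0,0,0,-1],[-17.2,-23.1,-6,0,0,0,-1],[-17.2,-23.1,-6,0,0,0,-1]]])

```text
clock: 11.25
position: [0.2951, -0.5016, 0.1811]
tcp_rot: [0.606, 0.795, 0.0, -0.002]
ft_force: [0.8, -0.0, -0.8]
width: 0.0006
gripper_force: 0.0
```

Run:
```python
from k import *
I=capture('scene');T=capture('top');cv2.imwrite('pics/top5.png',T);cv2.imwrite('pics/sc5.png',I)
print('scene',np.round(obs(I,(289,237)),2),'top',np.round(obs(T,cen('top',.043)),2))
print('top0 ',np.round(obs(cv2.imread('pics/top0.png'),(309.6,269)),2))
for s in(.034,.04,.046):print(s,np.round(cen('top',s),2))
A=cv2.resize(T[245:305,225:325],(800,480),interpolation=cv2.INTER_CUBIC);cv2.imwrite('pics/t5.png',A)
```

```text
scene [nan nan  0.] top [289.12 274.52  75.  ]
top0  [309.61 269.36  74.  ]
0.034 [293.03 273.62]
0.04 [289.54 274.6 ]
0.046 [286.   275.48]k.py:11: RuntimeWarning: invalid value encountered in scalar divide
  yy,xx=np.mgrid[:480,:640];w=w*(np.hypot(xx-near[0],yy-near[1])<r);return (w*xx).sum()/w.sum(),(w*yy).sum()/w.sum(),w.sum()
```

View pics/t5.png

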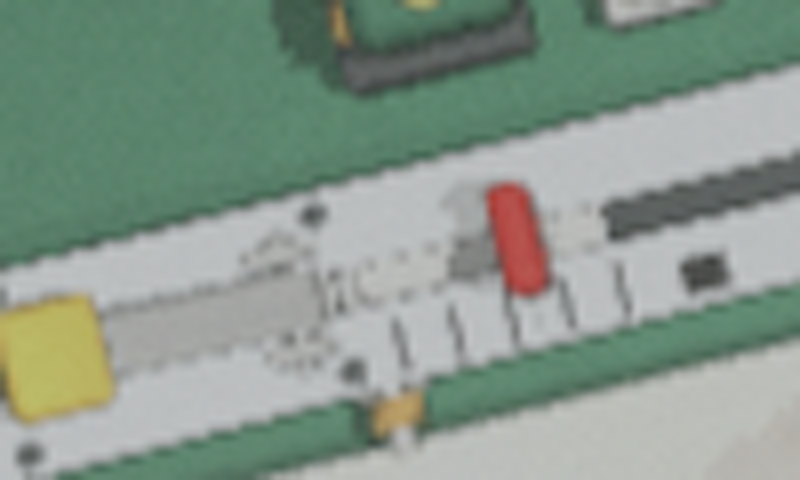

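The top view shows the fin at (518,240), between the second and third engraved lines at (568,303) and (514,317). So the knob sits balanced on crest 3 at about 0.040. Re-reading the contact points gives slide ≈ my + 0.4137, which means the push stopped right on the crest. I'll go back and nudge it over.

>>> apply_moves(series=[[[2.4,3.3,0,0,0,0,-1],[4.9,6.6,0,0,0,0,-1],[7.4,9.9,0,0,0,0,-1],[9.8,13.2,0,0,0,0,-1],[12.3,16.5,0,0,0,0,-1],[14.8,19.8,1,0,0,0,-1],[17.2,23.1,3,0,0,0,-1],[17.2,23.1,6,0,0,0,-1],[17.2,23.1,9,0,0,0,-1],[17.2,23.1,12,0,0,0,-1],[17.2,23.1,14,0,0,0,-1],[17.2,23.1,15,0,0,0,-1],[17.2,23.1,15,0,0,0,-1]]])

```text
clock: 12.65
position: [0.474, -0.2693, 0.0321]
tcp_rot: [0.603, 0.798, 0.0, -0.002]
ft_force: [-0.3, -0.3, -0.7]
width: 0.0
gripper_force: 0.0
```

>>> apply_moves(series=[[[0.3,0,0,0,0,0,-1],[0.6,0,0,0,0,0,-1],[0.9,0,0,0,0,0,-1],[1.1,0,0,0,0,0,-1],[1.3,0,0,0,0,0,-1],[1.4,0,0,0,0,0,-1],[1.5,0,0,0,0,0,-1],[1.5,0,0,0,0,0,-1]]])

```text
clock: 13.45
position: [0.4706, -0.2566, 0.0339]
tcp_rot: [0.604, 0.797, 0.0, -0.0]
ft_force: [-0.8, -0.2, -0.0]
width: 0.0002
gripper_force: 0.0
```

>>> apply_moves(series=[[[0.05,0,0,0,0,0,-1],[0.1,0,0,0,0,0,-1],[0.1,0,0,0,0,0,-1]]])

```text
clock: 13.75
position: [0.4704, -0.2559, 0.0339]
tcp_rot: [0.604, 0.797, -0.0, 0.0]
ft_force: [0.3, -0.5, -0.4]
width: 0.0005
gripper_force: 0.6
```

```bash
python3 s.py
```

```text
t 13.75 mx 0.38355500811411886 my -0.37364556225513096 z 0.03388416810451919 toolx deg 105.69079100367341 F my -0.6050591256634293 F [ 0.31 -0.54 -0.42] w 0.0005494695260496266
red0 (array([302.8, 245. ]), array([298, 237,  11,  17, 115], dtype=int32)) now (array([285.6, 240.2]), array([285, 235,   4,  10,  13], dtype=int32))
{0: [300.3, 256.0], 0.005: [298.3, 254.7], 0.022: [291.7, 250.4], 0.034: [287.1, 247.4], 0.046: [282.6, 244.4]}
```

>>> apply_moves(series=[[[0.05,0,0,0,0,0,-1],[0.1,0,0,0,0,0,-1],[0.1,0,0,0,0,0,-1]]])

```text
clock: 14.1
position: [0.47, -0.2544, 0.034]
tcp_rot: [0.604, 0.797, 0.0, -0.0]
ft_force: [-0.2, 0.1, -0.3]
width: 0.0005
gripper_force: 0.0
```

```bash
python3 s.py|grep -v '{0'
```

```text
t 14.1 mx 0.3836259030722819 my -0.37212223204934214 z 0.03395661846334486 toolx deg 105.70656441581022 F my 0.15609891262823736 F [-0.16  0.12 -0.25] w 0.0005222680489404865
red0 (array([302.8, 245. ]), array([298, 237,  11,  17, 115], dtype=int32)) now (array([284.5, 238.5]), array([284, 234,   3,  10,  10], dtype=int32))
```

>>> apply_moves(series=[[[0.05,0,0,0,0,0,-1],[0.1,0,0,0,0,0,-1],[0.15,0,0,0,0,0,-1],[0.15,0,0,0,0,0,-1]]])

```text
clock: 14.55
position: [0.4697, -0.2532, 0.0339]
tcp_rot: [0.604, 0.797, 0.0, -0.0]
ft_force: [0.6, -0.4, 0.9]
width: 0.0004
gripper_force: 0.0
```

```bash
python3 s.py|grep -v '{0'
```

```text
t 14.55 mx 0.38363566376739516 my -0.3707989394364508 z 0.03393884803595651 toolx deg 105.70361918459487 F my -0.5873583858174591 F [ 0.59 -0.44  0.92] w 0.00042200357247210716
red0 (array([302.8, 245. ]), array([298, 237,  11,  17, 115], dtype=int32)) now (array([283.3, 237.5]), array([282, 233,   4,  10,  21], dtype=int32))
```

No contact force, and the knob has jumped ahead, with its left edge now at 282. I'll back off, lift and measure again.

>>> apply_moves(series=[[[-0.5,0,0,0,0,0,-1],[-1.2,0,0,0,0,0,-1],[-1.9,0,-1,0,0,0,-1],[-1.9,0,-4,0,0,0,-1],[-1.9,0,-7,0,0,0,-1],[-1.9,0,-9,0,0,0,-1],[-1.9,0,-9,0,0,0,-1]]])

```text
clock: 15.3
position: [0.4765, -0.2732, 0.1286]
tcp_rot: [0.604, 0.797, 0.0, 0.004]
ft_force: [0.7, 0.3, 0.5]
width: 0.0002
gripper_force: 0.0
```

```bash
python3 s.py|head -1
python3 - <<'E'
from k import *
I=capture('scene');print('scene',np.round(obs(I,(288,237)),2))
E
```

```text
t 15.3 mx 0.38481724416244495 my -0.39198395248252166 z 0.12859944810377422 toolx deg 105.67188245156889 F my 0.10500013167868796 F [0.67 0.3  0.55] w 0.00023396683347889783
scene [286.74 234.89 125.  ]
```

The knob moved another 6.8 mm, to about 0.046–0.047, so it's in the third click. Now over to the pad.

>>> apply_moves(series=[[[2,0.1,0,0,0,0,-1],[5,0.2,0,0,0,0,-1],[8,0.2,0,0,0,0,-1],[11,0.2,0,0,0,0,-1],[12.6,0.2,0,0,0,0,-1],[13.4,0.2,0,0,0,0,-1],[13.4,0.2,0,0,0,0,-1],[13.4,0.2,0,0,0,0,-1]]])

```text
clock: 16.2
position: [0.4406, -0.1427, 0.1236]
tcp_rot: [0.604, 0.797, -0.0, -0.0]
ft_force: [-0.3, -0.3, -0.1]
width: 0.0004
gripper_force: 0.0
```

```bash
python3 s.py|head -1
python3 - <<'E'
from k import *
I=capture('scene');print('knob',np.round(obs(I,(288,237)),2))
try:print('pad',blob(I,(253,211),'y')[:2])
except Exception as e:print(e)
E
```

```text
t 16.2 mx 0.38555734650379697 my -0.25655785930980607 z 0.12361914907852307 toolx deg 105.68344157652452 F my -0.159995559258559 F [-0.31 -0.25 -0.1 ] w 0.00039913436555831907
knob [286.75 234.99 127.  ]
pad (array([252.89430894, 210.27642276]), array([246, 204,  15,  14, 123], dtype=int32))
```

>>> apply_moves(series=[[[0,0,2,0,0,0,-1],[0,0,4,0,0,0,-1],[0,0,5,0,0,0,-1],[0,0,5.5,0,0,0,-1],[0,0,5.8,0,0,0,-1],[0,0,6.1,0,0,0,-1],[0,0,6.4,0,0,0,-1],[0,0,6.7,0,0,0,-1],[0,0,7.0,0,0,0,-1],[0,0,7.2,0,0,0,-1]]])

```text
clock: 17.3
position: [0.4407, -0.1414, 0.0524]
tcp_rot: [0.604, 0.797, 0.001, 0.0]
ft_force: [-0.6, 3.9, 3.8]
width: 0.0002
gripper_force: 1.9
```

>>> apply_moves(series=[[[0,0,0.2,0,0,0,-1],[0,0,0.4,0,0,0,-1],[0,0,0.6,0,0,0,-1],[0,0,0.8,0,0,0,-1],[0,0,0.8,0,0,0,-1]]])

```text
clock: 17.8
position: [0.4404, -0.1422, 0.0434]
tcp_rot: [0.604, 0.797, -0.0, -0.0]
ft_force: [0.4, -0.6, 0.1]
width: 0.0002
gripper_force: 0.3
```

```bash
cat > q.py <<'E'
from k import *
I=capture('scene');print('knob',np.round(obs(I,(288,237)),2))
try:print('pad',blob(I,(253,211),'y')[:2])
except Exception as e:print(e)
E
python3 s.py|head -1;python3 q.py
```

```text
t 17.8 mx 0.38543489012629856 my -0.2560838391392089 z 0.043408144355277026 toolx deg 105.69037390682738 F my -0.6920072978260081 F [ 0.41 -0.6   0.13] w 0.00017416281826248035
knob [286.75 234.99 127.  ]
pad (array([251.6 , 215.65]), array([245, 212,  15,   8,  40], dtype=int32))
```

>>> apply_moves(series=[[[0,0,0.2,0,0,0,-1],[0,0,0.4,0,0,0,-1],[0,0,0.6,0,0,0,-1],[0,0,0.8,0,0,0,-1]]])

```text
clock: 18.3
position: [0.4405, -0.1419, 0.0358]
tcp_rot: [0.604, 0.797, 0.0, -0.0]
ft_force: [-1.2, 1.6, 2.2]
width: 0.0005
gripper_force: 1.1
```

>>> apply_moves(series=[[[0,0,0.2,0,0,0,-1],[0,0,0.4,0,0,0,-1],[0,0,0.4,0,0,0,-1]]])

```text
clock: 18.6
position: [0.4404, -0.142, 0.0315]
tcp_rot: [0.604, 0.797, -0.0, -0.0]
ft_force: [-0.1, -0.5, 0.1]
width: 0.0006
gripper_force: 0.0
```

```bash
python3 s.py|head -1;python3 q.py
```

```text
t 18.6 mx 0.3855094035178562 my -0.2558524209425816 z 0.03146714101981819 toolx deg 105.70188105317128 F my -0.4347520068445478 F [-0.06 -0.47  0.06] w 0.0006254667168841113
knob [286.75 234.99 127.  ]
pad (array([248.05882353, 218.94117647]), array([245, 216,   8,   6,  17], dtype=int32))
```

Still moving down freely. I'll press until the stop shows a firm force.

>>> apply_moves(series=[[[0,0,0.2,0,0,0,-1],[0,0,0.4,0,0,0,-1],[0,0,0.4,0,0,0,-1]]])

```text
clock: 19.0
position: [0.4407, -0.1421, 0.03]
tcp_rot: [0.604, 0.797, 0.0, 0.0]
ft_force: [-5.0, 3.6, 12.5]
width: 0.0006
gripper_force: 5.9
```

>>> apply_moves(series=[[[0,0,0.2,0,0,0,-1],[0,0,0.4,0,0,0,-1],[0,0,0.4,0,0,0,-1]]])

```text
clock: 19.3
position: [0.441, -0.142, 0.0292]
tcp_rot: [0.604, 0.797, 0.0, 0.001]
ft_force: [-13.7, 5.7, 28.1]
width: 0.0007
gripper_force: 14.1
```

```bash
python3 s.py|head -1;python3 q.py
```

```text
t 19.3 mx 0.3860989376914779 my -0.25598316052008524 z 0.029154838202015657 toolx deg 105.71327543129303 F my 9.15875595414839 F [-13.71   5.66  28.14] w 0.0006558716775983035
knob [286.75 234.99 127.  ]
pad (array([248.52631579, 219.84210526]), array([245, 217,   8,   6,  19], dtype=int32))
```

A hard stop at 28 N after about 24 mm of travel, as expected for fully down. Now lift clear.

>>> apply_moves(series=[[[0,0,0,0,0,0,-1],[0,0,-0.6,0,0,0,-1],[0,0,-1.5,0,0,0,-1],[0,0,-4,0,0,0,-1],[0,0,-8,0,0,0,-1],[0,0,-11,0,0,0,-1],[0,0,-13,0,0,0,-1],[0,0,-13,0,0,0,-1],[0,0,-13,0,0,0,-1]]])

```text
clock: 20.3
position: [0.4404, -0.1421, 0.1531]
tcp_rot: [0.604, 0.797, -0.0, -0.0]
ft_force: [-0.0, -0.0, -1.3]
width: 0.0006
gripper_force: 0.0
```

```bash
python3 s.py|head -1;python3 q.py
python3 - <<'E'
from k import *
for a,z in((.0905,.085),(.101,.062)):print(proj('scene',.387*mx+(-.3541+a)*my+[0,0,z]))
E
```

```text
t 20.3 mx 0.38556442831724985 my -0.25597166747235617 z 0.15310065007493104 toolx deg 105.69424424737771 F my -0.0025321380283791143 F [-0.01 -0.01 -1.28] w 0.0006117993287919473
knob [286.75 234.99 127.  ]
pad (array([251.42424242, 216.50505051]), array([245, 211,  14,  12,  99], dtype=int32))
[252.84861362 210.3723316 ]
[250.80862593 216.27180505]
```

The pad is at its predicted pressed position, (251.4,216.5) against (250.8,216.3), and the knob hasn't moved. The arm is clear, so I'm handing in.

```bash
python3 -c "
from plant import *
print(hand_in())"
```

```text
the job is handed in; nothing more can be done
None
```

I set the depth knob at the third click (about 0.046 m by camera estimate), pressed the lock lever down to its stop, moved the arm clear and handed the job in; no verdict was returned.

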